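# Lift the orange fixings pod out of its interlocked row

## Task

The orange pod of wall fixings is locked into the row on the rack by the keys in its sides. Lift it straight up by its grip until it is clear of its neighbours, then carry it over and stand it upright in the shallow green tray, setting it down rather than dropping it. Leave the blue pod in its place in the rack.

Things in the scene. Friction and masses are not known exactly. Their poses are not given: they have to be found in the camera images.
- orange_pod: Loose orange pod, 0.17-0.35 kg. Body 60 (x, across the row) x 48 (y, along it) x 60 high. T-key juts 12.5 from its +y side, like slot in its -y side, 1.5-2 play: it can only go straight up. On top a grip fin, 22 thick (x), 34 long (y), 60 to 100 above the origin, centred 4 to +y: pinch it across x, fingers before and behind the row. Origin: centre of the body's underside, z up. In mm.
- blue_pod: Blue pod of the same shape and size as the orange one, in the other of the rack's two places, where it must stay. 0.22-0.35 kg. Origin and axes as for the orange pod.
- rack: Fixed rack: dark base plate 78 (x) x 204 (y), 4 thick, a fixed grey end block (48 wide, without a fin) at each end of the row. The pods stand between them, origins at y = -25 and +25, either way round, with the rack's yaw. Blocks and pod bodies end 64, pod fins 104 above the worktop. Origin: centre of the underside, on the worktop; y along the row, z up. All in mm.
- tray: Fixed shallow open green-painted tray, 158 x 158 mm outside, 150 x 150 inside, rim 14 high, floor 4 thick. Origin: centre of the underside, on the worktop; z up.
Things that resemble listed ones, but are neither listed nor needed, are in the scene too. Leave any purple look-alike of the orange_pod alone.

How it is judged (in metres and radians):
On the way:
1. the orange pod is lifted straight up, underside over 62 mm above the worktop, still over the row (within 25 mm of the rack's middle across it, 50 mm along it) (z of orange_pod in the frame of rack above 0.062 m and x of orange_pod in the frame of rack between -0.025 and 0.025 m and y of orange_pod in the frame of rack between -0.05 and 0.05 m).
At the end, for the whole second after the job is handed in: The orange pod stands upright (within about 6 degrees) and at rest flat on the floor of the tray (underside less than 10 mm above the tray's underside, its centre within 70 mm of the tray's centre), and the blue pod stands upright within 12 mm of where it was in the rack (horizontal distance between orange_pod and tray below 0.07 m and z of orange_pod in the frame of tray below 0.01 m and angle between each of orange_pod, blue_pod's own z axis and vertical below 0.1 rad and linear speed of orange_pod below 0.02 m/s and distance of blue_pod from where it was at the start of the episode below 0.012 m); the robot touches nothing.
It fails at once if the blue pod is pulled more than 25 mm from its place (distance of blue_pod from where it was at the start of the episode above 0.025 m).
It fails at once if the orange pod is dropped or thrown (it moves faster than 0.6 m/s without the fingers touching it) (linear speed of orange_pod above 0.6 m/s and contact force between the fingers and orange_pod below 0.05 N).
It also fails if it takes over 38 s, if anything falls off the work surface, if the arm or the gripper's body presses on something with over 40 N, if the wrist force passes 120 N, or if a joint passes its speed limit or range.

## Robot

A 6-joint arm with a two-finger parallel gripper is mounted at the origin on a cart in front of the work surface, level with it; the furniture and walls round the work are solid. World frame = base frame: x ahead of the robot, y to its left, z up, the work surface at z = 0. Lengths are in m, angles in degrees, forces in N, time in s.
With the tool pointing down it reaches from about 0.25 to 0.725 m from the base axis. Payload 9.7 kg.
Tool frame: the origin (TCP) lies at the very end of the fingers, on their centre line; the grasp point (between the pads) lies tcp_to_grasp behind it (tcp_to_grasp is the distance from the TCP to the grasp point, in m); z points along the fingers, y is the line along which they close (so a half turn about z gives the same grasp; the last joint's range is limited). The gripper opens to 85 mm and grips with 20 to 120 N. Pads are 22 mm wide; open, the fingers measure 114 mm over their backs; the gripper's body (76 mm by 85 mm) begins 54 mm behind the grasp point. The pads swing forward as they close: fully open they stand 13 mm farther back than shut.
Start: joints at [-66.578, 4.979, 10.078, 95.1, 0, 90], TCP at [0.219, -0.505, 0.211] pointing down, gripper open.
Joint ranges: [-179.16, 179.16], [-48.56, 103.87], [-65.8, 70.77], [-126.05, 130.52], [-82.76, 87.17], [-180, 180]. Speed limits (degrees/s): [127.2, 127.2, 147.25, 180, 180, 180].

## Interface

Orientations are given as a 3x3 rotation matrix whose columns are the frame's x, y, z axes.
In Python, from cell import * gives the robot as it stands. The module is installed in compiled form; this text tells all that it offers.
- The arm moves only by the tool move_arm, never from a script. Its argument "plan" is text: rows parted by semicolons, each of 7 numbers parted by spaces: the shift along the tool's x, y, z in units of 300 mm (1.0 is 300 mm), then the turn, a rotation vector about the tool's x, y, z in units of pi/2 rad (1.0 is pi/2 rad), then the closure, from -1 (fully open) to 1 (shut). A call has 1 to 20 rows; each row is the pose to reach, as a shift and turn from the pose commanded when the call began, along the tool's axes at that moment; what a row does not reach only later rows make up. A row lasts 1/10 s, in which the tool goes at most 50 mm and 8.59 degrees, less where a joint would pass 70% of its speed; a pose out of reach is approached as far as the arm can. A call with a number of a shift or a turn outside -1 to 1 is refused whole. A call with a gripper value outside its range is refused whole. The fingers move at their own pace and stop on an object; "squeeze" is the grip in N (left out, the last holds). Time passes only in rows, so rows that repeat a pose let the fingers close. It gives the time, the measured TCP pose, the force, the opening and the grip force at its end, in the units of the state.
- read_state(): the state, without advancing time (a new reading comes with each control period).
- camera(name): name is "scene" or "top" or "wrist"; returns a dict with "pixels" (384x512x3 uint8, blue, green, red), "depth" (384x512 float32, m along the optical axis (not along the pixel's ray), 0 where there is no reading), "fx", "fy", "cx", "cy" (pixels), "origin" and "orientation" of the camera in the world; the wrist camera has in their place "mount" (4x4, takes a point from camera to tool coordinates, whose origin is the TCP and whose axes are the flange's). Camera axes: x right, y down, z forward; pixel columns grow to the right and rows downward; lengths in m; the calibration is good to about 2 mm. The wrist camera is an equidistant fisheye: a pixel r from the principal point sees the ray r / f radians off the axis. A picture is of the moment at which its call begins: read the wrist's pose just before it.
- hand_in(): hands the job in; it is judged then, once.
The state is a dict: "t": time; "q": joint angles; "qd": joint speeds; "effort": joint torques, N m; "ee_pos": TCP position; "eef_rot": TCP orientation; "wrist_force": force on the tool from outside, world axes, zero at the start; "torque": the same for the moment, N m; "gripper_width": finger opening in m; "finger_force": force on a finger pad.
Only numpy, scipy, OpenCV 4.12 (cv2) and the standard library are available. Lean on these libraries where they do the work, as an engineer would, in place of code of your own. Each camera call takes 0.05 s, during which the arm holds its last target. There are 200 camera calls.

## Working session

There is one attempt and no reset: what is moved stays moved. The work goes in short steps, Python scripts to look and compute and a tool call to move; the robot and the scene stay as the last step left them, time stands still between calls to the robot, and variables do not carry over. Pictures are saved under pics/ and viewed, at most 10 in all, crops included, and the job is handed in when it is done.

Besides the shell and the picture viewer there is one more tool, called by a JSON object that holds its "name" and its "arguments", one argument or row to a line. move_arm: Moves the arm, as the interface text tells. Its arguments: {"type":"object","properties":{"plan":{"type":"string"},"squeeze":{"type":"number"}},"required":["plan"]}

```bash
mkdir -p pics; cat > h.py <<'E'
from cell import *
import numpy as np, cv2
def pts(c):
    h,w=c["depth"].shape; u,v=np.meshgrid(np.arange(w),np.arange(h)); d=c["depth"]
    P=np.stack([(u-c["cx"])/c["fx"]*d,(v-c["cy"])/c["fy"]*d,d],-1)
    return P@np.array(c["orientation"]).T+np.array(c["origin"])
E
python3 - <<'E'
from h import *
s=read_state();print({k:np.round(v,3) if not isinstance(v,dict) else v for k,v in s.items()})
for n in("scene","top"):
    c=camera(n);np.savez(n,pts=pts(c),px=c["pixels"],d=c["depth"]);cv2.imwrite(f"pics/{n}.png",c["pixels"]);print(n,c["origin"],c["fx"],c["cx"],c["cy"])
E
```

```text
{'t': np.float64(0.0), 'q': array([-6.6578e+01,  5.0110e+00,  1.0035e+01,  9.5100e+01,  2.0000e-03,
        9.0001e+01]), 'qd': array([ 0.06 , -0.096,  0.022,  0.076,  0.022,  0.052]), 'effort': array([-5.0000e-03, -5.2039e+01,  4.6480e+01,  1.6000e-02, -0.0000e+00,
       -0.0000e+00]), 'ee_pos': array([ 0.219, -0.504,  0.21 ]), 'eef_rot': array([[ 0.918,  0.397, -0.   ],
       [ 0.397, -0.918,  0.001],
       [ 0.   , -0.001, -1.   ]]), 'wrist_force': array([-0.006,  0.038, -0.169]), 'torque': array([-0.002, -0.017, -0.001]), 'finger_force': np.float64(0.0), 'gripper_width': np.float64(0.085)}
scene [-0.46683221 -0.60581768  0.58453519] 370.2628656372976 256.75869739620185 194.72528384097538
top [ 0.33401824 -0.14358756  1.03959209] 357.10965444765475 252.3902872633837 189.13226536735434
```

```bash
python3 -c "
import cell;print([n for n in dir(cell) if n[0]!='_']);print(getattr(cell,'tcp_to_grasp',None))"
```

```text
['PlanningError', 'camera', 'hand_in', 'read_state', 'tcp_to_grasp']
0.0187
```

View pics/scene.png

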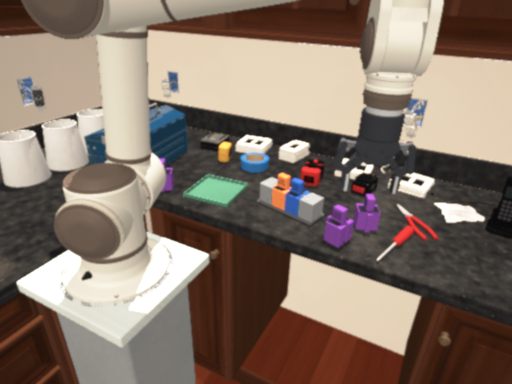

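View pics/top.png

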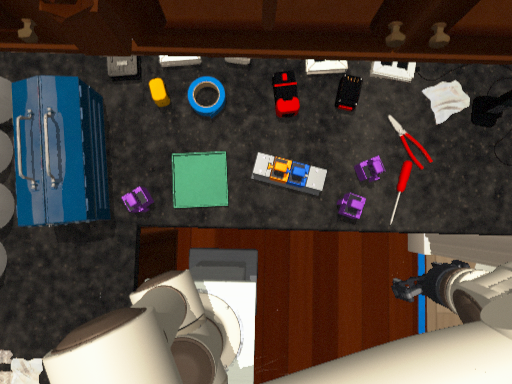

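The scene and top views show the row with the orange pod at top pixel (280,170) and the blue pod beside it at (299,174). The green tray is at (200,180). Possible mix-ups: purple look-alikes at (137,199), (350,206) and (370,168), and a yellow object at (159,92). I choose the orange one in the row and will check it in a crop.

```bash
python3 - <<'E'
from h import *
T=np.load("top.npz");P=T["pts"];px=T["px"]
cv2.imwrite("pics/crop.png",cv2.resize(px[140:205,240:340],None,fx=8,fy=8,interpolation=cv2.INTER_CUBIC))
hsv=cv2.cvtColor(px,cv2.COLOR_BGR2HSV);z=P[...,2];print("table z",np.median(z[140:150,120:160]))
H=hsv[...,0];S=hsv[...,1];roi=np.zeros(z.shape,bool);roi[145:200,245:335]=1
def show(n,m,ang=True):
    q=P[m];r=cv2.minAreaRect((q[:,:2]*1000).astype(np.float32));print(n,m.sum(),q.mean(0).round(4),q[:,2].min().round(3),q[:,2].max().round(3),"rect mm",np.round(r[0],1),np.round(r[1],1),round(r[2],1))
o=roi&(H<20)&(S>120);b=roi&(H>95)&(H<125)&(S>120)
for n,m in(("or",o),("bl",b)):
    show(n+" fin",m&(z>.092)&(z<.115));show(n+" body",m&(z>.055)&(z<.075))
show("row",roi&(z>.055)&(z<.075));show("fins",roi&(z>.092)&(z<.115))
g=np.zeros_like(roi);g[145:215,165:235]=1;show("tray",g&(H>50)&(H<90)&(S>60))
# scene camera
T=np.load("scene.npz");P=T["pts"];hsv=cv2.cvtColor(T["px"],cv2.COLOR_BGR2HSV);H=hsv[...,0];S=hsv[...,1];z=P[...,2]
roi=np.zeros(z.shape,bool);roi[165:225,255:327]=1
show("S or fin",roi&(H<20)&(S>120)&(z>.075)&(z<.12));show("S bl fin",roi&(H>95)&(H<125)&(S>120)&(z>.075)&(z<.12))
show("S row top",roi&(z>.058)&(z<.07))
E
```

```text
table z 0.00047331993426236174
or fin 39 [ 0.4679 -0.2156  0.101 ] 0.092 0.104 rect mm [ 470.9 -216.4] [33.7 22.7] 80.3
or body 107 [ 0.4654 -0.2164  0.0637] 0.055 0.07 rect mm [ 471.2 -214.2] [60.2 59.5] 77.0
bl fin 109 [ 0.4588 -0.2644  0.1027] 0.092 0.108 rect mm [ 459.2 -265. ] [34.4 22.4] 74.7
bl body 144 [ 0.4559 -0.2709  0.0634] 0.055 0.072 rect mm [ 460.2 -264. ] [58.3 60.1] 75.9
row 1272 [ 0.4628 -0.2452  0.0639] 0.055 0.074 rect mm [ 464.3 -244.8] [198.2  60.5] 76.8
fins 221 [ 0.4645 -0.2403  0.1025] 0.092 0.108 rect mm [ 464.9 -241. ] [83.9 23.1] 76.5
tray 3071 [0.4425 0.0113 0.0094] -0.004 1.04 rect mm [426.8 -21.4] [202.3 230.7] 4.0
S or fin 112 [ 0.4623 -0.2198  0.0918] 0.076 0.105 rect mm [ 467.4 -217.1] [33.8 24.6] 79.3
S bl fin 127 [ 0.4508 -0.2685  0.093 ] 0.075 0.106 rect mm [ 455.2 -265.8] [33.1 21. ] 81.2
S row top 598 [ 0.4586 -0.2557  0.0638] 0.058 0.069 rect mm [ 479.6 -237.4] [365.2 188.4] 24.8
```

View pics/crop.png

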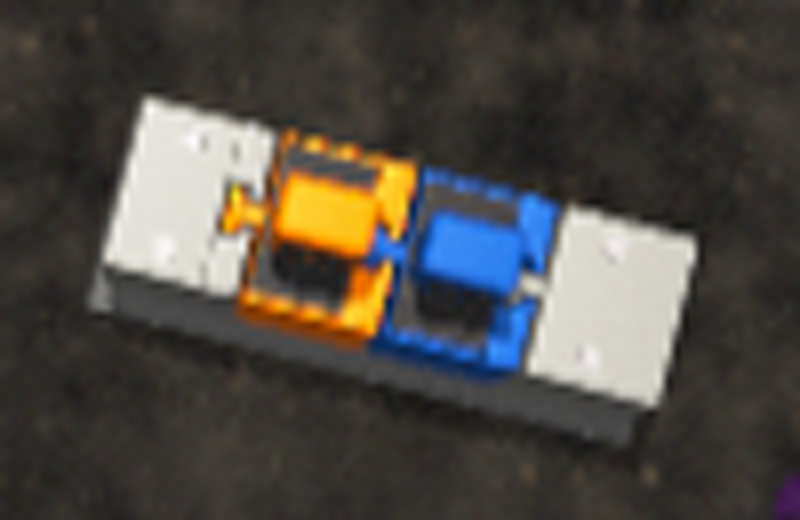

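The crop confirms the orange pod at left of the blue one, with its key pointing left (+y) into the grey block. The fin is at about (325,215) in the crop and fin, body and row measurements agree. Now I'll measure the tray more robustly and work out the reach.

```bash
cat >> h.py <<'E'
def go(pos,a=None):
    "shift (x300mm) and turn (xpi/2) in tool axes to reach TCP pos with tool-x yaw a (deg), tool down"
    from scipy.spatial.transform import Rotation as R
    s=read_state();M=np.array(s["eef_rot"]);d=M.T@(np.array(pos)-s["ee_pos"])/.3
    t=np.zeros(3)
    if a is not None:
        a=np.radians(a);G=np.array([[np.cos(a),np.sin(a),0],[np.sin(a),-np.cos(a),0],[0,0,-1]])
        t=R.from_matrix(M.T@G).as_rotvec()/(np.pi/2)
    print(pos,d.round(4),t.round(4))
E
python3 - <<'E'
from h import *
T=np.load("top.npz");P=T["pts"];hsv=cv2.cvtColor(T["px"],cv2.COLOR_BGR2HSV);H=hsv[...,0];S=hsv[...,1];z=P[...,2]
g=np.zeros(z.shape,bool);g[145:215,165:235]=1;m=g&(H>50)&(H<90)&(S>60)&(z<.03)&(z>-.01)
q=P[m];print(cv2.minAreaRect((q[:,:2]*1000).astype(np.float32)),np.median(q,0),np.median(z[170:190,190:210]))
go([.4707,-.2165,.19],76.6);go([.4707,-.2165,.071],76.6)
E
```

```text
((443.67108154296875, 13.022537231445312), (164.10305786132812, 163.9420623779297), 4.312732696533203) [0.44233339 0.01207685 0.0044275 ] 0.0042389081378979565
[0.4707, -0.2165, 0.19] [ 1.1529 -0.5466  0.0674] [-7.000e-04 -3.000e-04 -5.908e-01]
[0.4707, -0.2165, 0.071] [ 1.1529 -0.5461  0.4641] [-7.000e-04 -3.000e-04 -5.908e-01]
```

{"name": "move_arm", "arguments": {
  "plan": "0.14 -0.07 0.01 0 0 -0.08 -1; 0.28 -0.14 0.02 0 0 -0.16 -1; 0.42 -0.21 0.03 0 0 -0.24 -1; 0.56 -0.28 0.03 0 0 -0.32 -1; 0.7 -0.35 0.04 0 0 -0.4 -1; 0.84 -0.42 0.05 0 0 -0.48 -1; 0.95 -0.48 0.05 0 0 -0.55 -1; 0.98 -0.5 0.05 0 0 -0.59 -1; 0.98 -0.5 0.05 0 0 -0.59 -1; 0.98 -0.5 0.05 0 0 -0.59 -1"
}}

```text
t: 1.1
ee_pos: [0.4285, -0.2503, 0.1955]
eef_rot: [[0.234, 0.972, -0.001], [0.972, -0.234, 0.0], [-0.0, -0.001, -1.0]]
wrist_force: [-0.7, 0.1, 0.2]
gripper_width: 0.0852
finger_force: 0.0
```

```bash
python3 -c "
from h import *
s=read_state();print(s['t'],s['q'].round(1))
go([.4707,-.2165,.15],76.6);go([.4707,-.2165,.071],76.6)"
```

```text
1.1 [-30.3  -2.6   0.6  93.3  -0.   73.3]
[0.4707, -0.2165, 0.15] [0.1425 0.1103 0.1515] [-0.0004  0.0001 -0.0018]
[0.4707, -0.2165, 0.071] [0.1425 0.1104 0.4148] [-0.0004  0.0001 -0.0018]
```

{"name": "move_arm", "arguments": {
  "plan": "0.05 0.04 0.05 0 0 0 -1; 0.1 0.08 0.1 0 0 0 -1; 0.14 0.11 0.13 0 0 0 -1; 0.1425 0.11 0.15 0 0 0 -1; 0.1425 0.11 0.15 0 0 0 -1; 0.1425 0.11 0.15 0 0 0 -1; 0.1425 0.11 0.15 0 0 0 -1"
}}

```text
t: 1.8
ee_pos: [0.4707, -0.2169, 0.1515]
eef_rot: [[0.234, 0.972, 0.001], [0.972, -0.234, -0.001], [-0.0, 0.001, -1.0]]
wrist_force: [-0.0, 0.5, 0.2]
gripper_width: 0.0854
finger_force: 0.0
```

```bash
python3 - <<'E'
from h import *
s=read_state();c=camera("wrist");cv2.imwrite("pics/w1.png",c["pixels"])
px=c["pixels"];hsv=cv2.cvtColor(px,cv2.COLOR_BGR2HSV)
h,w=c["depth"].shape;u,v=np.meshgrid(np.arange(w),np.arange(h))
x=(u-c["cx"])/c["fx"];y=(v-c["cy"])/c["fy"];r=np.hypot(x,y)+1e-9;d=c["depth"]
k=np.tan(np.minimum(r,1.4))/r*d
C=np.stack([x*k,y*k,d,np.ones_like(d)],-1)@np.array(c["mount"]).T
W=C[...,:3]@s["eef_rot"].T+s["ee_pos"];z=W[...,2];H=hsv[...,0];S=hsv[...,1]
for n,m in(("or",(H<20)&(S>120)&(d>0)),("bl",(H>95)&(H<125)&(S>120)&(d>0))):
    m=m&(np.hypot(W[...,0]-.465,W[...,1]+.24)<.1)
    q=W[m&(z>.095)&(z<.112)];print(n,len(q),np.median(q,0),cv2.minAreaRect((q[:,:2]*1000).astype(np.float32)))
go([.4707,-.2165,.071],76.6)
E
```

```text
or 524 [ 0.46887776 -0.22198022  0.10399197] ((470.6786804199219, -215.78466796875), (33.412353515625, 22.875076293945312), 75.56841278076172)
bl 986 [ 0.46002321 -0.26104948  0.10472362] ((459.4898681640625, -264.0738525390625), (32.64995574951172, 21.899473190307617), 76.4661865234375)
[0.4707, -0.2165, 0.071] [ 0.0012 -0.0006  0.2682] [ 0.0007  0.0002 -0.0014]
```

View pics/w1.png

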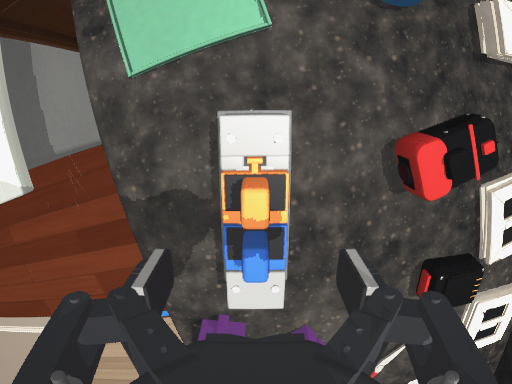

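The wrist view shows the orange fin at (255,203), the blue one at (255,255), and free space on both sides for the fingers. The fin position agrees with the top view to 1 mm, so I descend and pinch.

{"name": "move_arm", "arguments": {
  "plan": "0.001 0 0.1 0 0 0 -1; 0.001 0 0.18 0 0 0 -1; 0.001 0 0.23 0 0 0 -1; 0.001 0 0.26 0 0 0 -1; 0.001 0 0.268 0 0 0 -1; 0.001 0 0.268 0 0 0 -1; 0.001 0 0.268 0 0 0 -1; 0.001 0 0.268 0 0 0 1; 0.001 0 0.268 0 0 0 1; 0.001 0 0.268 0 0 0 1; 0.001 0 0.268 0 0 0 1; 0.001 0 0.268 0 0 0 1; 0.001 0 0.268 0 0 0 1; 0.001 0 0.268 0 0 0 1; 0.001 0 0.268 0 0 0 1",
  "squeeze": 60
}}

```text
t: 3.35
ee_pos: [0.4712, -0.2161, 0.0706]
eef_rot: [[0.233, 0.972, 0.001], [0.972, -0.233, -0.0], [-0.0, 0.001, -1.0]]
wrist_force: [0.1, 0.6, 3.6]
gripper_width: 0.02
finger_force: 60.0
```

{"name": "move_arm", "arguments": {
  "plan": "0 0 -0.015 0 0 0 1; 0 0 -0.03 0 0 0 1; 0 0 -0.05 0 0 0 1; 0 0 -0.07 0 0 0 1; 0 0 -0.09 0 0 0 1; 0 0 -0.11 0 0 0 1; 0 0 -0.13 0 0 0 1; 0 0 -0.15 0 0 0 1; 0 0 -0.17 0 0 0 1; 0 0 -0.19 0 0 0 1; 0 0 -0.21 0 0 0 1; 0 0 -0.23 0 0 0 1; 0 0 -0.25 0 0 0 1; 0 0 -0.27 0 0 0 1; 0 0 -0.29 0 0 0 1; 0 0 -0.31 0 0 0 1; 0 0 -0.33 0 0 0 1; 0 0 -0.33 0 0 0 1; 0 0 -0.33 0 0 0 1"
}}

```text
t: 5.25
ee_pos: [0.4709, -0.216, 0.1693]
eef_rot: [[0.233, 0.972, 0.0], [0.972, -0.233, -0.0], [-0.0, 0.0, -1.0]]
wrist_force: [-0.0, -0.1, -2.0]
gripper_width: 0.0204
finger_force: 59.3
```

```bash
python3 - <<'E'
from h import *
for n in("scene","top"):
    c=camera(n);P=pts(c);hsv=cv2.cvtColor(c["pixels"],cv2.COLOR_BGR2HSV);H=hsv[...,0];S=hsv[...,1]
    near=np.hypot(P[...,0]-.465,P[...,1]+.24)<.11
    for k,m in(("or",(H<20)),("bl",(H>95)&(H<125))):
        q=P[m&(S>120)&near];print(n,k,len(q),np.percentile(q[:,2],[1,50,99]).round(3) if len(q) else "",q.mean(0) if len(q) else "")
    if n=="scene":cv2.imwrite("pics/s2.png",cv2.resize(c["pixels"][110:240,170:390],None,fx=3,fy=3,interpolation=cv2.INTER_CUBIC))
E
```

```text
scene or 1101 [-0.945  0.117  0.202] [ 0.47354861 -0.21632125 -0.29406671]
scene bl 465 [0.007 0.063 0.105] [ 0.4393757  -0.26694306  0.05910732]
top or 0  
top bl 0
```

View pics/s2.png

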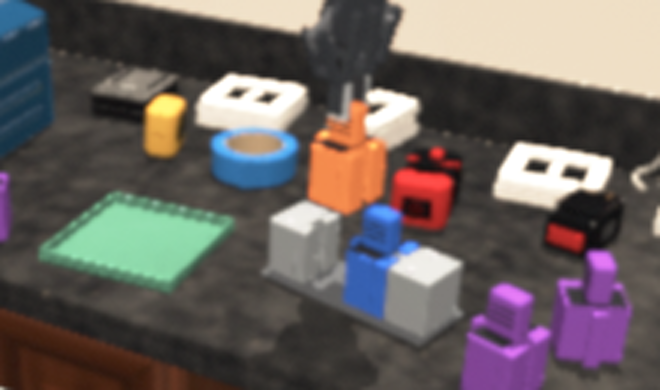

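The pod is lifted clear at crop (345,170), upright in the fingers. The blue pod is still in place at (378,260).

```bash
python3 -c "
from h import *
go([.444,.014,.17],76.6);go([.444,.014,.0715],76.6)"
```

```text
[0.444, 0.014, 0.17] [ 0.7246 -0.2654 -0.0033] [-0.0003 -0.0001 -0.0009]
[0.444, 0.014, 0.0715] [ 0.7246 -0.2653  0.325 ] [-0.0003 -0.0001 -0.0009]
```

{"name": "move_arm", "arguments": {
  "plan": "0.04 -0.015 0 0 0 0 1; 0.11 -0.04 0 0 0 0 1; 0.19 -0.07 0 0 0 0 1; 0.27 -0.1 0 0 0 0 1; 0.35 -0.13 0 0 0 0 1; 0.43 -0.16 0 0 0 0 1; 0.51 -0.19 0 0 0 0 1; 0.59 -0.215 0 0 0 0 1; 0.65 -0.24 0 0 0 0 1; 0.69 -0.255 0 0 0 0 1; 0.715 -0.265 0 0 0 0 1; 0.725 -0.265 0 0 0 0 1; 0.725 -0.265 0 0 0 0 1; 0.725 -0.265 0 0 0 0 1"
}}

```text
t: 6.75
ee_pos: [0.4444, 0.0136, 0.1692]
eef_rot: [[0.234, 0.972, -0.0], [0.972, -0.234, -0.0], [-0.0, -0.0, -1.0]]
wrist_force: [-0.6, 0.3, -1.0]
gripper_width: 0.0202
finger_force: 59.3
```

```bash
python3 - <<'E'
from h import *
go([.444,.014,.0715],76.6)
c=camera("scene");cv2.imwrite("pics/s3.png",cv2.resize(c["pixels"][110:240,150:350],None,fx=3,fy=3,interpolation=cv2.INTER_CUBIC))
E
```

```text
[0.444, 0.014, 0.0715] [ 0.0011 -0.0015  0.3257] [-0.0001  0.0001 -0.0012]
```

View pics/s3.png

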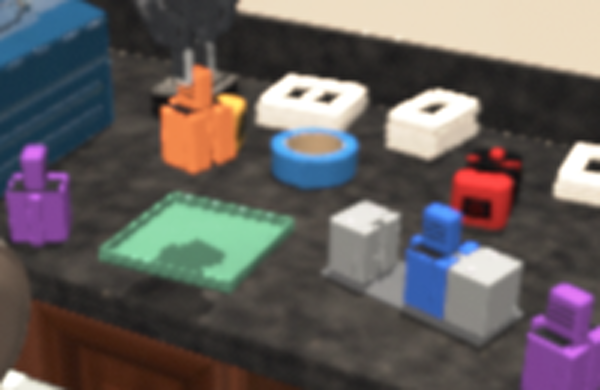

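The pod hangs upright at (200,125), with its shadow inside the tray at (195,250). I lower it gently.

{"name": "move_arm", "arguments": {
  "plan": "0 0 0.05 0 0 0 1; 0 0 0.11 0 0 0 1; 0 0 0.17 0 0 0 1; 0 0 0.22 0 0 0 1; 0 0 0.26 0 0 0 1; 0 0 0.28 0 0 0 1; 0 0 0.295 0 0 0 1; 0 0 0.305 0 0 0 1; 0 0 0.313 0 0 0 1; 0 0 0.319 0 0 0 1; 0 0 0.323 0 0 0 1; 0 0 0.326 0 0 0 1; 0 0 0.326 0 0 0 1; 0 0 0.326 0 0 0 1"
}}

```text
t: 8.2
ee_pos: [0.4443, 0.0141, 0.0716]
eef_rot: [[0.233, 0.972, 0.0], [0.972, -0.233, 0.0], [0.0, 0.0, -1.0]]
wrist_force: [0.0, 0.2, -1.5]
gripper_width: 0.0201
finger_force: 59.3
```

{"name": "move_arm", "arguments": {
  "plan": "0 0 0.002 0 0 0 1; 0 0 0.004 0 0 0 1; 0 0 0.005 0 0 0 1; 0 0 0.005 0 0 0 1; 0 0 0.005 0 0 0 1"
}}

```text
t: 8.7
ee_pos: [0.4445, 0.0141, 0.0706]
eef_rot: [[0.233, 0.972, 0.001], [0.972, -0.233, 0.0], [0.0, 0.001, -1.0]]
wrist_force: [-1.3, 0.6, 5.4]
gripper_width: 0.0208
finger_force: 60.1
```

Contact is felt (force went from -1.5 to +5.4 N), so I open and withdraw upward.

{"name": "move_arm", "arguments": {
  "plan": "0 0 0 0 0 0 0.4; 0 0 0 0 0 0 0; 0 0 0 0 0 0 -1; 0 0 0 0 0 0 -1; 0 0 0 0 0 0 -1; 0 0 0 0 0 0 -1; 0 0 0 0 0 0 -1; 0 0 -0.05 0 0 0 -1; 0 0 -0.12 0 0 0 -1; 0 0 -0.22 0 0 0 -1; 0 0 -0.32 0 0 0 -1; 0 0 -0.4 0 0 0 -1; 0 0 -0.4 0 0 0 -1; 0 0 -0.4 0 0 0 -1; 0 0 -0.4 0 0 0 -1"
}}

```text
t: 10.2
ee_pos: [0.444, 0.014, 0.1894]
eef_rot: [[0.233, 0.972, -0.001], [0.972, -0.233, -0.0], [-0.0, -0.001, -1.0]]
wrist_force: [-0.7, 0.3, -0.2]
gripper_width: 0.0853
finger_force: 0.0
```

```bash
python3 - <<'E'
from h import *
c=camera("scene");cv2.imwrite("pics/s4.png",cv2.resize(c["pixels"][110:240,150:350],None,fx=3,fy=3,interpolation=cv2.INTER_CUBIC))
P=pts(c);hsv=cv2.cvtColor(c["pixels"],cv2.COLOR_BGR2HSV);q=P[(hsv[...,0]<20)&(hsv[...,1]>120)&(np.hypot(P[...,0]-.443,P[...,1]-.012)<.07)&(P[...,2]>-.02)]
print(np.percentile(q[:,2],[1,99]),q.mean(0))
E
```

```text
[0.00411788 0.10318728] [0.42978852 0.0026376  0.04981743]
```

View pics/s4.png

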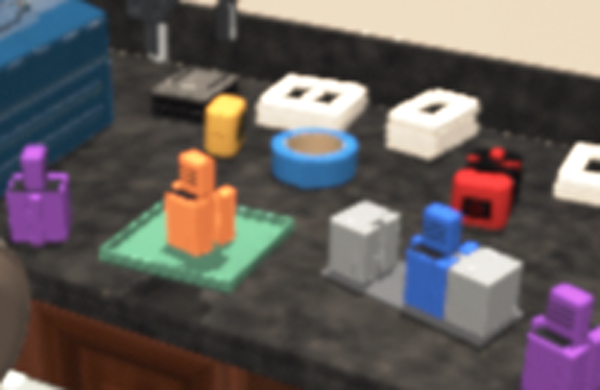

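The pod stands upright in the tray at (198,210), spanning 4 to 103 mm in height. The blue pod is in place at (440,265) and the gripper is clear.

```bash
python3 -c "
from cell import *
print(hand_in())"
```

```text
the job is handed in; nothing more can be done
None
```

The orange pod was lifted straight up out of the row and set down upright near the middle of the green tray, the blue pod is still in its place in the rack, and the job is handed in at about 10 s; the hand-in returned no verdict.

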